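# Space the slats of a pan rest with a gauge

## Robot

A 6-joint arm with a two-finger parallel gripper is mounted at the origin on a cart in front of the work surface, level with it; the furniture and walls round the work are solid. World frame = base frame: x ahead of the robot, y to its left, z up, the work surface at z = 0. Lengths are in mm, angles in rad, forces in N, time in s.
With the tool pointing down it reaches from about 375 to 750 mm from the base axis. Payload 9 kg.
Tool frame: the origin (TCP) lies midway between the tips of the shut fingers; the grasp point (between the pads) lies 19 mm behind it (env.pinch_z is the distance from the TCP to the grasp point, in mm); z points along the fingers, y is the line along which they close (so a half turn about z gives the same grasp; the last joint's range is limited). The gripper opens to 85 mm and grips with 20 to 120 N. Pads are 22 mm wide; open, the fingers measure 114 mm over their backs; the gripper's body (76 mm by 85 mm) begins 54 mm behind the grasp point. The pads swing forward as they close: fully open they stand 13 mm farther back than shut.
Start: joints at [0.974, 0.104, 0.097, 1.564, 0, 1.353], TCP at [221.89, 557.496, 231.331] pointing down, gripper open.
Joint ranges: [-2.99, 2.99], [-0.84, 1.86], [-1.1, 1.16], [-1.84, 2.11], [-1.51, 1.56], [-3.14, 3.14]. Speed limits (rad/s): [2.22, 2.22, 2.57, 3.14, 3.14, 3.14].

## Interface

Orientations are given as [roll, pitch, yaw] about the fixed x, y, z axes, in that order (R = Rz(yaw) Ry(pitch) Rx(roll)).
In Python, from plant import env gives the robot as it stands. Calls block until the motion is done:
- env.move_pose(position, orientation): joint-space move of the TCP to a pose.
- env.move_straight(position, frame=None, rate=150): straight line of the TCP; frame=None keeps the orientation; rate is the mean speed in mm/s.
- env.movej(angles): joint-space move.
- env.open() and env.grab(effort=None): open the fingers fully, or close them until they stop; effort is the grip in N (None keeps the last).
- env.pause(seconds).
- env.inverse_kinematics(position, orientation): joint angles nearest the present ones, or None.
- env.read_state(): the state.
- env.camera(name): name is "scene" or "top"; returns (picture, depth): 400x640x3 uint8, red, green, blue; 400x640 float32, mm along the optical axis (not along the pixel's ray), 0 where there is no reading.
- env.calibration(name): a dict with "fx", "fy", "cx", "cy" (pixels), "eye" and "rotation" of the camera in the world. Camera axes: x right, y up, looking along -z (the intrinsics and any distortion apply to the point x, -y, -z); pixel columns grow to the right and rows downward; lengths in mm; the calibration is good to about 2 mm. A picture is of the moment at which its call begins. calibration takes no time and is no camera call.
A pose or a line that the arm cannot do raises env.Unreachable and nothing moves.
- env.sign_off(): hands the job in; it is judged then, once.
Trained networks look in the newest picture that a camera, given by its name, has taken for a name from the list of things; names that differ only in an ending like _2 or _b are one class to them, and where a whole thing is asked for, a point or a joint stands for the part that bears it (a point fixed in the world has none). Each returns a list of dicts, best first, with "p" (0 to 1); they miss things now and then, are a little off and sometimes report something else, mostly with a low value. They report only what shows in the picture. A call takes as long as a camera call.
- env.recognise(camera, query): "xy" ([column, row] in pixels, amid what is visible of it).
- env.masks_of(camera, query): "pixels" (400x640 bool, what is visible of it) and "xy" ([column, row] in pixels, amid what is visible of it).
The state is a dict: "time": time; "qpos": joint angles; "dq": joint speeds; "tau": joint torques, N m; "position": TCP position; "tool_rot": TCP orientation; "contact_force": force on the tool from outside, world axes, zero at the start; "wrist_torque": the same for the moment, N m; "opening": opening from 0.0 (shut) to 1.0 (fully open); "gripper_force": force on a finger pad.
Only numpy, scipy, OpenCV 4.12 (cv2) and the standard library are available. Lean on these libraries where they do the work, as an engineer would, in place of code of your own. Each camera call takes 0.05 s, during which the arm holds its last target. There are 200 camera calls.

## Task

The slats of this wooden pan rest are being laid out for gluing; the first one is already fast. Take the wooden spacing gauge by its handle and, working outwards from the fast slat, lower it over each of the two loose slats in turn, thick leg on the fast slat's side, and draw that slat in until the thick leg just meets the slat before it, so that both gaps come out the same. Keep the fingers off the slats, and at the end stand the gauge back on the worktop, upright and clear of the pan rest.

Things in the scene. Friction and masses are not known exactly. Their poses are not given: they have to be found in the camera images.
- pan_rest: Wooden pan rest, fixed: two runners 270 mm long (x -22 to 248), 18 wide, 16 high, middles at y +-60, bare worktop between; first slat (24 wide in x, 170 long, 12 thick, top at 28, a screw at each end) fast across them at x = 0. Origin on the worktop under the middle of that slat; x along the row to the loose slats (robot's left to right), y along the slats, away from the robot, z up.
- slat_2: The loose pale wooden slat next to the fast one, 24 x 170 x 12 mm, 100 g, lying across both runners, free to slide; starts too far out. Origin in the middle of its underside, 16 above the worktop; x across its width, y along it, roughly as pan_rest's. (A like slat lying on the bare worktop is an offcut, not needed.)
- slat_3: The outer loose slat on the runners, beyond slat_2; same size, weight and axes.
- gauge: Wooden gauge (mm), 120 g, right of the pan rest, thick leg facing it: upturned U 50 wide (y). Thick leg x -37 to -17, slot 34 wide, 26 deep, thin leg x 17 to 29, bridge top at 40; post handle 28 x 28, z 40 to 92: grip at 66. Origin at feet level, mid slot and handle. Use: x along the row, feet 5 above worktop; thin leg draws the slat; thick leg meeting slat before = 30 gap (54 between middles).

How it is judged (in metres and radians):
On the way, in this order (a step that is already met when the one before it is completed fails the run):
1. the first loose slat is drawn in to one gap from the fast slat, with the gauge over it (x of slat_2 in the frame of pan_rest between 0.044 and 0.064 m and horizontal distance between gauge and slat_2 below 0.04 m), for 0.2 s.
2. the outer slat is drawn in to one gap from the first loose slat, with the gauge over it (x of slat_3 in the frame of slat_2 between 0.044 and 0.064 m and horizontal distance between gauge and slat_3 below 0.04 m), for 0.2 s.
At the end, for the whole second after the job is handed in: Both loose slats lie flat on the runners, within 10 degrees and 20 mm endwise of the fast slat, each 54 +/- 10 mm (middle to middle) from the slat before it; the gauge stands upright on the worktop beside the pan rest, touching none of it; all at rest (x of slat_2 in the frame of pan_rest between 0.044 and 0.064 m and x of slat_3 in the frame of slat_2 between 0.044 and 0.064 m and y of slat_2 in the frame of pan_rest between -0.02 and 0.02 m and y of slat_3 in the frame of pan_rest between -0.02 and 0.02 m and angle between the y axis of each of slat_2, slat_3 and the y axis of pan_rest, either way round below 0.18 rad and angle between each of slat_2, slat_3's own z axis and vertical below 0.1 rad and angle between gauge's own z axis and vertical below 0.17 rad and height (world z) of gauge below 0.012 m and contact force between gauge and pan_rest below 0.1 N and contact force between gauge and slat_2 below 0.1 N and contact force between gauge and slat_3 below 0.1 N and (x of gauge in the frame of pan_rest below -0.05 m or x of gauge in the frame of pan_rest above 0.265 m or y of gauge in the frame of pan_rest below -0.1 m or y of gauge in the frame of pan_rest above 0.1 m) and linear speed of each of gauge, slat_2, slat_3 below 0.02 m/s).
It fails at once if the fingers touch a loose slat (contact force between the fingers and slat_2 above 0.5 N or contact force between the fingers and slat_3 above 0.5 N).
It also fails if it takes over 64 s, if anything falls off the work surface, if the arm or the gripper's body presses on something with over 40 N, if the wrist force passes 120 N, or if a joint passes its speed limit or range.

## Working session

There is one attempt and no reset: what is moved stays moved. The work goes in short steps, each a Python script; the robot and the scene stay as the last script left them, time stands still between calls to the robot, and variables do not carry over. Pictures are saved under pics/ and viewed, at most 10 in all, crops included, and the job is handed in when it is done.

```bash
mkdir -p pics; ls; cat > h.py <<'E'
import numpy as np, cv2
from plant import env
def cloud(name, depth):
    c=env.calibration(name); v,u=np.mgrid[0:400,0:640]
    d=depth.astype(float)
    P=np.stack([(u-c['cx'])/c['fx']*d,-(v-c['cy'])/c['fy']*d,-d],-1)
    W=P@np.array(c['rotation']).T+np.array(c['eye']); W[d==0]=np.nan
    return W
E
python3 - <<'E'
from h import *
for n in ['top','scene']:
    im,d=env.camera(n); cv2.imwrite(f'pics/{n}0.png',im[...,::-1]); print({k:np.round(np.array(v),3).tolist() for k,v in env.calibration(n).items()})
    W=cloud(n,d)
    for q in ['pan_rest','slat_2','gauge']:
        for m in env.masks_of(n,q):
            p=W[m['pixels']]; p=p[~np.isnan(p[:,0])]
            print(n,q,round(m['p'],2),np.round(m['xy']),m['pixels'].sum(),np.round(np.median(p,0)),np.round(np.percentile(p,[2,98],axis=0)).tolist())
print(env.read_state())
E
```

```text
pics
plant.py
{'fx': 431.998, 'fy': 431.998, 'cx': 314.489, 'cy': 199.814, 'eye': [429.638, -188.123, 945.951], 'rotation': [0.078, -0.028, -1.563]}Traceback (most recent call last):
  File "<stdin>", line 4, in <module>
  File "h.py", line 7, in cloud
    W=P@np.array(c['rotation']).T+np.array(c['eye']); W[d==0]=np.nan
      ~~~~~~~~~~~~~~~~~~~~~~~~~~~^~~~~~~~~~~~~~~~~~~
ValueError: operands could not be broadcast together with shapes (400,640) (3,)
```

```bash
sed -i 's/^import.*/&\nfrom scipy.spatial.transform import Rotation as Rn/; s/np.array(c\[.rotation.\]).T/Rn.from_euler("xyz",c["rotation"]).as_matrix().T/' h.py
python3 - <<'E'
from h import *
for n in ['top','scene']:
    im,d=env.camera(n); cv2.imwrite(f'pics/{n}0.png',im[...,::-1]); print({k:np.round(np.array(v),3).tolist() for k,v in env.calibration(n).items()})
    W=cloud(n,d); np.save(f'pics/{n}0.npy',W)
    for q in ['pan_rest','slat_2','gauge']:
        for m in env.masks_of(n,q):
            p=W[m['pixels']]; p=p[~np.isnan(p[:,0])]
            print(n,q,round(m['p'],2),np.round(m['xy']),m['pixels'].sum(),np.round(np.median(p,0)),np.round(np.percentile(p,[2,98],axis=0)).tolist())
print(env.read_state())
E
```

```text
{'fx': 431.998, 'fy': 431.998, 'cx': 314.489, 'cy': 199.814, 'eye': [429.638, -188.123, 945.951], 'rotation': [0.078, -0.028, -1.563]}
top pan_rest 0.62 [222. 166.] 2610 [557. -42.  18.] [[472.0, -240.0, 1.0], [628.0, 16.0, 31.0]]
top slat_2 0.89 [303. 179.] 874 [ 545. -187.   29.] [[465.0, -201.0, 25.0], [626.0, -174.0, 32.0]]
top slat_2 0.68 [254. 182.] 950 [543. -82.  28.] [[464.0, -100.0, 15.0], [625.0, -62.0, 32.0]]
top gauge 0.65 [404. 225.] 840 [ 444. -397.   41.] [[420.0, -438.0, 4.0], [469.0, -373.0, 94.0]]
{'fx': 425.049, 'fy': 425.049, 'cx': 325.724, 'cy': 201.379, 'eye': [157.989, -742.578, 601.615], 'rotation': [0.871, -0.0, -0.591]}
scene pan_rest 0.64 [319. 170.] 1900 [541. -92.  17.] [[469.0, -250.0, 0.0], [625.0, 11.0, 30.0]]
scene slat_2 0.96 [301. 178.] 693 [538. -86.  28.] [[461.0, -102.0, 18.0], [621.0, -66.0, 30.0]]
scene slat_2 0.87 [328. 204.] 790 [ 540. -192.   28.] [[462.0, -202.0, 20.0], [624.0, -176.0, 30.0]]
scene gauge 0.82 [359. 294.] 1763 [ 433. -423.   41.] [[419.0, -440.0, 3.0], [466.0, -376.0, 93.0]]
{'time': 0.45, 'qpos': array([9.74297566e-01, 1.04133482e-01, 9.72469826e-02, 1.56391267e+00,
       1.88778130e-05, 1.35308661e+00]), 'dq': array([ 0.00060656, -0.00130431,  0.00068764,  0.00083898,  0.00129778,
        0.00089417]), 'tau': array([-1.32098379e-03, -5.56173706e+01,  5.03278577e+01,  2.69217453e-03,
       -2.23260217e-04, -6.58870420e-06]), 'position': array([221.870491  , 557.47436695, 231.28186721]), 'tool_rot': array([ 3.14159135e+00, -1.90467366e-05,  2.76280361e+00]), 'contact_force': array([-1.01047761,  0.64314641,  0.4182854 ]), 'wrist_torque': array([-0.00492525, -0.00758853, -0.01584278]), 'gripper_force': 0.0, 'opening': 1.0008049143681736}
```

View pics/top0.png

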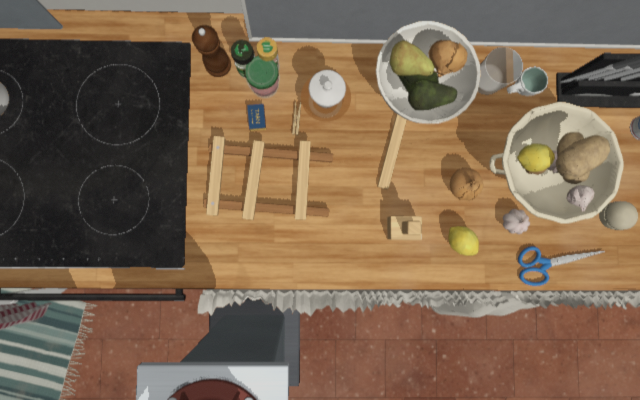

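The top view shows the fast slat at column ~215, slat_2 at ~254, slat_3 at ~303, the offcut at (392,152), and the gauge at (405,228) with its handle right of centre in the image. Next I'll fit exact poses.

```bash
cat >> h.py <<'E'
def rect(P):
    """min-area rect of xy points -> centre, size, long-axis angle (rad, mod pi)"""
    c=np.median(P,0); (x,y),(w,h),a=cv2.minAreaRect((P-c).astype(np.float32))
    if w<h: w,h,a=h,w,a+90
    a=np.deg2rad(a); a=(a+np.pi/2)%np.pi-np.pi/2
    return np.round([x+c[0],y+c[1],w,h],1),round(a,3)
def blobs(W,z0,z1,box,amin=60):
    x0,x1,y0,y1=box
    M=(W[...,2]>z0)&(W[...,2]<z1)&(W[...,0]>x0)&(W[...,0]<x1)&(W[...,1]>y0)&(W[...,1]<y1)
    n,L,S,_=cv2.connectedComponentsWithStats(M.astype(np.uint8),connectivity=4)
    return [W[L==i] for i in range(1,n) if S[i,4]>=amin]
E
python3 - <<'E'
from h import *
for n in ['top','scene']:
    W=np.load(f'pics/{n}0.npy')
    for nm,z0,z1,box,a in [('slats',23,36,(430,660,-260,40),60),('gaugebridge',34,48,(400,490,-460,-350),30),('handle',84,100,(400,490,-460,-350),20),('runner',10,21,(430,660,-280,40),60),('worktop',-9,9,(450,480,-350,-300),30)]:
        for p in blobs(W,z0,z1,box,a):
            pc=p[:,:2]-p[:,:2].mean(0); w,v=np.linalg.eigh(pc.T@pc); ang=np.arctan(v[1,1]/v[0,1])
            print(n,nm,len(p),'z',round(np.median(p[:,2]),1),'mean',p[:,:2].mean(0).round(1),'pca',ang.round(3),*rect(p[:,:2]))
E
python3 - <<'E'
import cv2
i=cv2.imread('pics/scene0.png'); cv2.imwrite('pics/scene0c.png',cv2.resize(i[120:350,200:480],None,fx=2.6,fy=2.6))
E
```

```text
top slats 920 z 28.5 mean [552.9  -1.5] pca -0.066 [553.4  -1.2 169.4  25.5] -0.072
top slats 908 z 28.6 mean [544.3 -81.7] pca -0.125 [545.2 -81.4 170.   24.7] -0.128
top slats 880 z 28.6 mean [ 545.4 -186.8] pca -0.053 [ 546.  -186.9  169.9   24. ] -0.052
top gaugebridge 515 z 40.4 mean [ 443.4 -398.9] pca 1.466 [ 444.3 -405.5   66.5   48.6] -1.565
top handle 196 z 92.3 mean [ 445.3 -408.4] pca -1.239 [ 445.6 -408.9   27.3   26. ] -1.567
top runner 236 z 16.3 mean [610.1 -45.2] pca 1.5 [610.6 -45.6  59.7  18.2] 1.5
top runner 306 z 16.4 mean [ 603.8 -139.4] pca 1.508 [ 604.4 -139.4   76.7   18.8] 1.501
top runner 193 z 16.6 mean [ 598.1 -227.3] pca 1.497 [ 598.4 -227.1   49.    18.2] 1.506
top runner 211 z 16.7 mean [491.  -34.5] pca 1.503 [491.2 -34.7  52.5  18. ] 1.505
top runner 330 z 16.8 mean [ 484.8 -128.4] pca 1.506 [ 485.  -128.1   84.7   18. ] 1.505
top runner 186 z 16.4 mean [ 478.8 -219.7] pca 1.506 [ 479.1 -219.5   47.8   18. ] 1.513
top worktop 298 z 0.7 mean [ 464.9 -325.2] pca -1.561 [ 465.  -325.3   49.4   26.5] -1.562
scene slats 511 z 28.1 mean [547.7  -4. ] pca -
[... 331 characters left out ...]
z 91.7 mean [ 441.6 -413.3] pca -0.845 [ 443.1 -411.5   28.    27.3] -1.529
scene runner 132 z 16.6 mean [605.  -33.3] pca -1.205 [604.1 -28.5  67.6  42.7] -0.911
scene runner 126 z 16.7 mean [490.6 -22.9] pca 1.311 [498.8 -21.8  49.7  49.6] 0.34
scene runner 193 z 16.3 mean [ 602.4 -130.1] pca 1.494 [ 600.6 -132.    68.5   34.6] 1.367
scene runner 267 z 16.3 mean [ 487.7 -116.3] pca 1.206 [ 502.  -124.2   83.    80. ] -0.185
scene runner 188 z 16.3 mean [ 595.7 -227. ] pca 1.52 [ 597.1 -226.7   53.1   19.5] 1.528
scene runner 206 z 16.1 mean [ 476.2 -220.1] pca 1.531 [ 477.  -217.7   57.1   19.6] 1.569
scene worktop 307 z 0.5 mean [ 464.3 -323.3] pca 1.483 [ 464.9 -324.2   47.8   29.8] 1.57
```

View pics/scene0c.png

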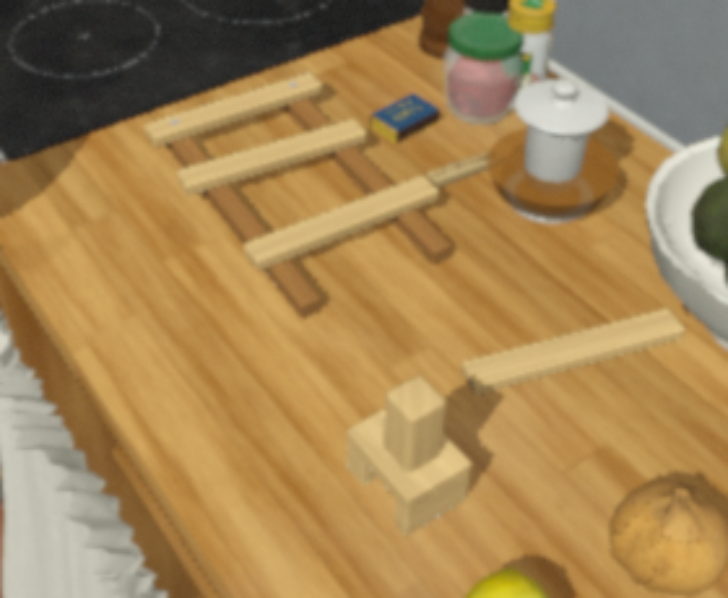

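Everything is where the task says: the gauge stands at about (445,-409) with its thick leg towards the rest. In the rest frame, slat_2 is at x≈80.6 with a small skew, and slat_3 at x≈185.5. I'll grasp the gauge and lift it.

```bash
cat >> h.py <<'E'
O=np.array([553.0,-1.6]); YAW=-0.066
EX=np.array([np.sin(YAW),-np.cos(YAW)]); EY=np.array([np.cos(YAW),np.sin(YAW)])
def w(x,y): return O+x*EX+y*EY
def r(p): d=np.asarray(p)[:2]-O; return np.round([d@EX,d@EY],1)
def go(xy,z,yaw=YAW,rate=150):
    env.move_straight([xy[0],xy[1],z],[np.pi,0,yaw],rate=rate)
def st(t=''):
    s=env.read_state(); print(t,round(s['time'],1),s['position'].round(1),'rest',r(s['position']),'F',s['contact_force'].round(1),'op',round(s['opening'],3),round(s['gripper_force'],1),'q6',s['qpos'][5].round(2))
def slats(n='top',k=0):
    im,d=env.camera(n); cv2.imwrite(f'pics/{n}{k}.png',im[...,::-1]); W=cloud(n,d)
    for p in blobs(W,23,34,(430,660,-260,40),60):
        c,a=rect(p[:,:2]); print(n,'rest',r(c),c[2:],'ang',round(a-YAW,3))
    return W
E
python3 - <<'E'
from h import *
G=[445,-410]
for y in (0.005,np.pi): print(env.inverse_kinematics([*G,47],[np.pi,0,y]), env.inverse_kinematics([*w(80,0),47],[np.pi,0,y+YAW]))
env.move_pose([*G,230],[np.pi,0,0.005]); st()
go(G,47,0.005); st()
env.grab(50); st('grip')
go(G,107,0.005); st('lift')
W=slats('scene',1)
for p in blobs(W,92,108,(400,490,-460,-350),20): print(len(p),np.median(p[:,2]),rect(p[:,:2]))
E
```

```text
[-0.96034336  0.16879697 -0.1691917   1.23280765  0.          2.1762493 ] [-0.38381594  0.01548368 -0.3314049   1.22390774  0.          2.81877671]
[-0.96034336  0.16879697 -0.1691917   1.23280765  0.         -0.96034336] [-0.38381594  0.01548368 -0.3314049   1.22390774  0.         -0.31781594]
 3.9 [ 445.4 -409.5  230. ] rest [414.1 -80.4] F [ 0.2  0.4 -0.3] op 0.997 0.0 q6 2.18
 5.3 [ 445.5 -410.6   48.1] rest [415.2 -80.3] F [ 0.3 -0.4  0.2] op 1.001 0.0 q6 2.18
grip 5.8 [ 445.1 -410.1   47.2] rest [414.7 -80.7] F [-0.1  0.8  2. ] op 0.321 50.2 q6 2.18
lift 6.4 [ 444.9 -409.9  106.4] rest [414.5 -80.9] F [-0.7  0.6 -2.7] op 0.321 49.9 q6 2.18
scene rest [ 0.7 -2. ] [168.8  27.9] ang -0.002
scene rest [81.7 -4.3] [169.3  27.6] ang -0.063
scene rest [187.3 -37.6] [86.4 26.5] ang 0.003
687 99.35886331396489 (array([ 442.6, -407.1,   66.3,   49.7]), np.float64(-1.567))
```

View pics/scene1.png

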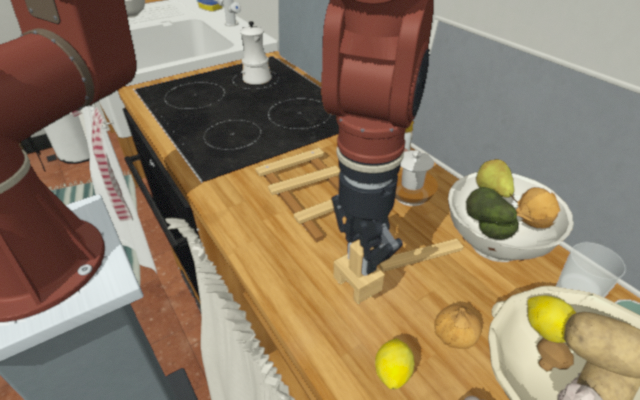

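The gauge is held upright by its handle at pixel (350,272), with the camera offset within about 1 mm. Now slat_2.

```bash
python3 - <<'E'
from h import *
go(w(80.3,-3),107,rate=200); env.pause(.2); st('above')
go(w(80.3,-3),56,rate=80); st('low')
go(w(80.3,-3),52.5,rate=40); st('down')
go(w(54,-2),52.5,rate=50); st('drawn54')
go(w(51,-2),52.5,rate=20); env.pause(.4); st('drawn51')
W=slats('scene',2); slats('top',2)
E
```

```text
above 8.5 [544.6 -82.  107. ] rest [80.8 -3.1] F [ 0.1 -0.8 -1.1] op 0.323 49.9 q6 2.82
low 9.3 [544.9 -81.6  56.3] rest [80.3 -2.8] F [-0.3 -0.1 -1.1] op 0.319 49.9 q6 2.82
down 9.5 [544.8 -81.5  52.6] rest [80.3 -2.9] F [ 0.2  0.3 -1.7] op 0.324 49.9 q6 2.82
drawn54 10.2 [547.4 -55.1  52.4] rest [53.7 -2. ] F [ 0.1  0.1 -1.8] op 0.326 50.0 q6 2.87
drawn51 10.9 [547.6 -52.4  52.5] rest [51. -2.] F [ 0.   0.  -1.1] op 0.322 50.0 q6 2.87
scene rest [ 6.6 63.6] [42.4 24. ] ang 0.526
scene rest [  9.5 -55.5] [65.5 54.4] ang -0.147
scene rest [57.5 54.8] [49.6 25.8] ang -0.045
scene rest [ 63.3 -33.9] [113.6  35.7] ang -0.251
scene rest [186.2   4. ] [170.8  27.3] ang 0.025
top rest [57.4 57. ] [47.3 21.5] ang -0.003
top rest [185.4   5.3] [170.3  24. ] ang 0.014
top rest [ -0.8 -55.3] [57.4 24.7] ang 0.022
top rest [ 55.9 -57.1] [60.9 24.3] ang -0.005
```

View pics/scene2.png

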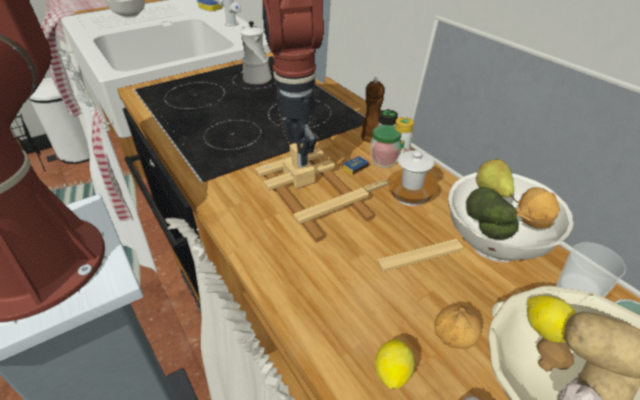

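The gauge straddles slat_2 at pixel (300,175), and slat_2 is now at x≈56 and square. I'll creep in until the thick leg meets the fast slat.

```bash
cat >> h.py <<'E'
def creep(x,y,xmin):
    while x>xmin:
        x-=0.7; go(w(x,y),52.5,rate=15); env.pause(.1)
        F=np.mean([env.read_state()['contact_force'][:2]@EX for _ in range(1)]); print(round(x,1),round(F,1),end='; ')
        if F>4: break
    st('met'); return x
E
python3 - <<'E'
from h import *
x=creep(51,-2,46.5)
env.pause(.3)
x+=3 ; go(w(x,-2),52.5,rate=20)   # slat free in slot
go(w(x,-2),107,rate=100); st('up')
go(w(140,3),107,rate=200); env.pause(.2)
slats('top',3)
E
```

```text
50.3 -0.3; 49.6 -0.5; 48.9 -0.5; 48.2 -0.0; 47.5 4.1; met 12.8 [547.9 -49.3  52.6] rest [47.9 -2. ] F [-1.7 -4.  -1.3] op 0.325 50.2 q6 2.88
up 14.1 [547.5 -51.8 106.6] rest [50.4 -2.2] F [ 0.1  0.4 -1.3] op 0.322 50.2 q6 2.88
top rest [185.1  65.3] [47.  22.6] ang 0.008
top rest [185.9 -34.4] [90.6 24. ] ang 0.014
```

```bash
python3 - <<'E'
from h import *
go(w(185.3,4.5),107,rate=150); env.pause(.2); st('above')
go(w(185.3,4.5),56,rate=80); go(w(185.3,4.5),52.5,rate=40); st('down')
go(w(112,3),52.5,rate=80); go(w(105.5,2),52.5,rate=30); env.pause(.3); st('drawn')
x=creep(105.5,2,100); env.pause(.4)
slats('top',4)
go(w(x+3,2),52.5,rate=20); go(w(x+3,2),107,rate=100); st('up')
G=[445,-410]
go(G,107,0.0,rate=250); env.pause(.2); slats('top',5)
E
```

```text
above 15.6 [ 545.3 -186.1  107. ] rest [184.6   4.5] F [ 0.7  0.1 -1.2] op 0.324 50.1 q6 2.65
down 16.6 [ 545.4 -186.8   52.6] rest [185.3   4.6] F [ 0.8 -0.5 -1.6] op 0.321 50.1 q6 2.65
drawn 18.3 [ 548.  -107.    52.5] rest [105.5   2. ] F [-0.3  0.4 -1.3] op 0.321 50.1 q6 2.78
104.8 0.1; 104.1 0.6; 103.4 0.0; 102.7 0.8; 102.0 0.6; 101.3 0.6; 100.6 0.5; 99.9 0.1; met 21.1 [ 548.4 -101.4   52.5] rest [99.8  2. ] F [-0.8 -0.  -0.1] op 0.326 50.2 q6 2.79
top rest [105.  -52.4] [59.2 24. ] ang 0.004
top rest [ 53.3 -64.7] [45.8 20.7] ang -0.077
up 22.6 [ 548.  -104.3  106.6] rest [102.8   1.8] F [ 0.8  0.1 -1. ] op 0.323 50.1 q6 2.79
top rest [-0.3  0.4] [169.3  25.4] ang 0.003
top rest [105.   3.] [170.   24.4] ang -0.001
top rest [51.1 -2.5] [170.3  24.8] ang 0.0
```

View pics/top5.png

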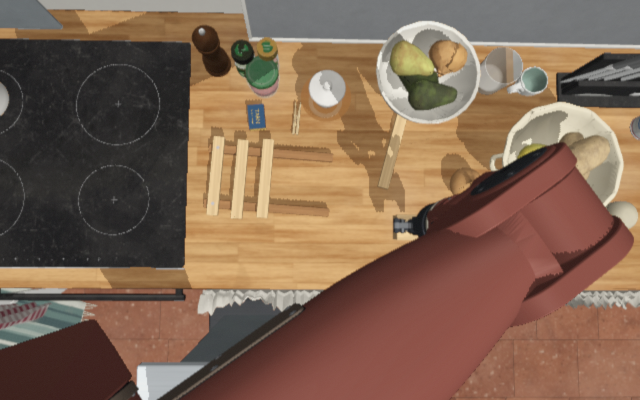

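The view shows three parallel, square slats at columns ~215, 240 and 265. The spacings are 51.4 and 53.9 mm, well within tolerance. The gauge is held at (405,226), over clear worktop. I'll set it down there.

```bash
python3 - <<'E'
from h import *
G=[445,-410]
go(G,55,0.0,rate=100); go(G,47.3,0.0,rate=20); env.pause(.2); st('down')
env.open(); env.pause(.2)
go(G,200,0.0,rate=150); 
env.move_pose([400,-300,300],[np.pi,0,0]); env.pause(.3); st('away')
W=slats('scene',6)
for z0,z1 in ((34,48),(84,100)):
    for p in blobs(W,z0,z1,(400,490,-460,-350),20): print(len(p),np.median(p[:,2]).round(1),rect(p[:,:2]))
E
```

```text
down 25.6 [ 445.  -410.    47.2] rest [414.6 -80.9] F [ 1.   0.1 -1.2] op 0.322 50.1 q6 2.18
away 28.6 [ 399.9 -300.4  298.7] rest [ 308.2 -133.1] F [-0.3  0.6 -0. ] op 1.0 0.0 q6 2.24
scene rest [ 0.4 -0.7] [171.   27.4] ang 0.006
scene rest [52.4 -5.4] [168.9  27.4] ang 0.004
scene rest [105.8   1.6] [170.6  28.7] ang 0.006
681 40.2 (array([ 443.1, -406.9,   67. ,   50.5]), np.float64(-1.567))
291 91.8 (array([ 443.3, -411.4,   27.8,   27.8]), np.float64(1.565))
```

View pics/scene6.png

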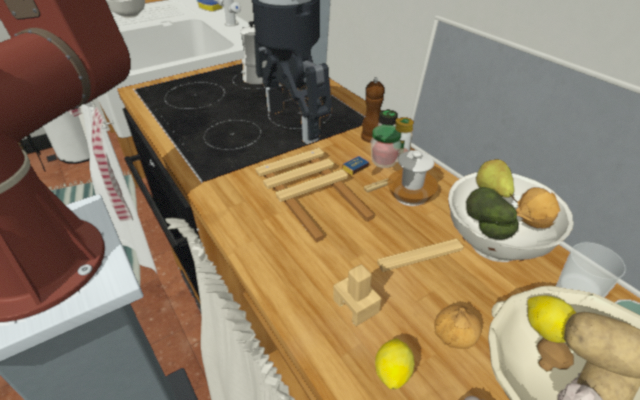

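The gauge stands upright and free at pixel (358,295), and the slats are evenly spaced around (300,175). I'll hand in.

```bash
python3 -c "
from plant import env
print(env.sign_off())"
```

```text
the job is handed in; nothing more can be done
None
```

I drew both loose slats in and handed the job in; the sign-off returned no verdict. By camera the spacings are about 52 and 54 mm (target 54 ± 10), the slats are square, and the gauge stands upright on the worktop, clear of the pan rest; the thick leg's contact was felt on the first slat but not on the second, which I set by position.

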